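# Spoon out of the mug, into the pan, gas to the mark

### The arm

A 6-joint arm with a two-finger parallel gripper is mounted at the origin on the work surface. World frame = base frame: x ahead of the robot, y to its left, z up, the work surface at z = 0. Lengths are in mm, angles in rad, forces in N, time in s.
With the tool pointing down it reaches from about 275 to 750 mm from the base axis. Payload 10.2 kg.
Tool frame: the origin (TCP) lies midway between the tips of the shut fingers; the grasp point (between the pads) lies 19 mm behind it (ctrl.tcp_to_grasp is the z of the grasp point in the tool frame, in mm); z points along the fingers, y is the direction in which the jaws open and shut (so a half turn about z gives the same grasp; the last joint's range is limited). The gripper opens to 85 mm and grips with 20 to 120 N. Pads are 22 mm wide; open, the fingers measure 114 mm over their backs; the gripper's body (76 mm by 85 mm) begins 54 mm behind the grasp point. The pads swing forward as they close: fully open they stand 13 mm farther back than shut.
Start: joints at [1.088, 0.313, 1.498, -0, 1.331, -0.223], TCP at [134.878, 507.384, 231.294] pointing down, gripper open.
Joint ranges: [-2.94, 2.94], [-0.97, 2.17], [0.19, 2.56], [-1.23, 4.37], [0.02, 3.11], [-2.88, 2.88]. Speed limits (rad/s): [2.39, 2.39, 3.01, 3.14, 3.14, 3.14].

### API

Orientations are given as a unit quaternion [w, x, y, z].
In Python, from rig import sensors, capture, order, ctrl gives the robot as it stands. The module is installed in compiled form; this text tells all that it offers.
- The arm moves only by the tool play_rows, never from a script. Its argument "deltas" is a list of rows, each a list of 7 numbers: the shift along the world's x, y, z in units of 40 mm (1.0 is 40 mm), then the turn, a rotation vector about the world's x, y, z in units of 6 degrees (1.0 is 6 degrees), then the opening, from -1 (shut) to 1 (fully open). A call has 1 to 8 rows; each row shifts and turns the commanded pose from where the row before left it; what a row does not reach is not made up. A row lasts 1/12 s, in which the tool goes at most 41.7 mm and 7.16 degrees, less where a joint would pass 70% of its speed; a pose out of reach is approached as far as the arm can. A call is refused whole if a number of a shift passes 1 or a number of a turn 1, either way. A call with a gripper value outside its range is refused whole. The fingers move at their own pace and stop on an object; "squeeze" is the grip in N (left out, the last holds). Time passes only in rows, so rows that do not move let the fingers close. It gives the time, the measured TCP pose, the force and the opening at its end, in the units of the state.
- sensors.sense(): the state, without advancing time (a new reading comes with each control period).
- capture(name): name is "scene" or "top"; returns a dict with "pixels" (420x560x3 uint8, red, green, blue), "z_map" (420x560 float32, mm along the optical axis (not along the pixel's ray), 0 where there is no reading), "fx", "fy", "cx", "cy" (pixels), "eye" and "rotation" of the camera in the world. Camera axes: x right, y down, z forward; pixel columns grow to the right and rows downward; lengths in mm; the calibration is good to about 2 mm. A picture is of the moment at which its call begins.
- order.finish_job(): hands the job in, once; it reports no verdict.
The state is a dict: "time_s": time; "joints": joint angles; "dq": joint speeds; "tau": joint torques, N m; "eef_pos": TCP position; "ee_rot": TCP orientation; "force": force on the tool from outside, world axes, zero at the start; "wrist_torque": the same for the moment, N m; "grip_width": opening from 0.0 (shut) to 1.0 (fully open).
Only numpy, scipy, OpenCV 4.12 (cv2) and the standard library are available. Lean on these libraries where they do the work, as an engineer would, in place of code of your own. Each camera call takes 0.05 s, during which the arm holds its last target. There are 200 camera calls.

### The job

Get the pan ready for simmering: pull the long wooden spoon (round handle with a ball at its end) out of its mug and lower it, bowl down and without dropping it, into the saucepan, where you leave it leaning on the rim. Then turn the chrome knob on the gas ring until its pointer stands at the raised mark. Leave the mugs, the other utensil, the pan, the canister and the saucer standing where they are.

Things in the scene. Friction and masses are not known exactly. Their poses are not given: they have to be found in the camera images.
- spoon: Wooden spoon, 210 mm long, 45 g: round handle 11 mm thick with an 18 mm ball at its free end; flat oval bowl 34 x 50 mm, 8 mm thick. It stands bowl down in either mug, leaning about 28 degrees on the mug's rim. Origin: at first on the mug's axis at its inner floor (5 mm above the table), z up, x horizontally towards the side the handle leans to
- spoon_tip (a point): the end of the spoon's bowl, on the handle's centre line (axes as spoon)
- spoon_grip (a point): point on the handle's centre line 158 mm from spoon_tip and 52 mm from the free end; good to grip, clear above the mug's rim
- spoon_top (a point): the free end of the spoon's handle, on the centre line, 210 mm from spoon_tip
- spatula: bystander: light wooden spatula, 165 mm long, flat handle 22 mm wide and 6 mm thick, standing blade down in the other mug and leaning towards its handle (+y side); leave it. Origin on that mug's axis at the inner floor
- mug_a: yellow plastic mug, 74 mm across, 105 mm high, wall 4 mm, 0.25 kg, loose; origin at the centre of its underside, z up, its handle on its +y side
- mug_b: purple plastic mug, otherwise the same as mug_a
- pan: steel saucepan standing on the gas ring: 160 mm across, 70 mm high, wall 3 mm, floor 4 mm, 0.8 kg, loose; origin at the centre of its underside (60 mm above the table), a short handle along its +x, reaching 167 mm from the centre and 69 mm high
- pan_in (a point): centre of the pan's inner floor
- ring: portable gas ring, fixed: round base of radius 100 mm, 40 mm high, four pan-support arms up to 60 mm, and a flat 100 by 140 mm deck, 40 mm high, at its right-hand side (its -y) that carries the knob; origin at the centre of its underside, z up
- knob (a joint): angle of the chrome knob in rad, growing anticlockwise seen from above, range -1.8 to 1.8, friction about 0.04 Nm; at 0 the pointer stands exactly at the raised mark
- knob_grip (a point): on the knob's vertical axis at the height to grip, 69 mm above the table. The knob is a 48 mm disc, 8 mm high, with a bar on top 46 mm long and 12 mm wide, whose top is 81 mm above the table; the point's x axis turns with the knob along the bar, the black pointer is at the bar's -x end
- mark (a point): the raised mark: a small dark rib, 5 by 12 mm, on the deck's right-hand edge, 42 mm from the knob's axis in the direction of the ring's -y
- canister: bystander: closed aluminium canister, 80 mm across, 130 mm high, 0.4 kg; origin at the centre of its underside
- saucer: bystander: ceramic saucer, 116 mm across, 18 mm high; origin at the centre of its underside
Mind the look-alikes: they are no part of the job. Leave any purple look-alike of the spoon alone.

How it is judged:
By the outcome, as a careful person would: the job done as asked, in the order asked, and still so for the second after the job is handed in, with the robot touching nothing.
It also fails if it takes over 48 s, if anything falls off the work surface, if the arm or the gripper's body presses on something with over 40 N, if the wrist force passes 120 N, or if a joint passes its speed limit or range.

## Working session

There is one attempt and no reset: what is moved stays moved. The work goes in short steps, Python scripts to look and compute and a tool call to move; the robot and the scene stay as the last step left them, time stands still between calls to the robot, and variables do not carry over. Pictures are saved under pics/ and viewed, about 8 in all and at most 12, crops included, and the job is handed in when it is done.

Besides the shell and the picture viewer there is one more tool, called as a command line: name --pt "numbers of a row" for each row, then --argument value for the rest. play_rows: Moves the arm, as the interface text tells. Its arguments: {"type":"object","properties":{"deltas":{"type":"array","items":{"type":"array","items":{"type":"number"}}},"squeeze":{"type":"number"}},"required":["deltas"]}

```bash
mkdir -p pics
cat > h.py <<'E'
import numpy as np, cv2, pickle
from rig import sensors, capture, order, ctrl
def snap(n,tag):
    c=capture(n); pickle.dump(c,open(f'pics/{tag}.pkl','wb'))
    cv2.imwrite(f'pics/{tag}.png',c['pixels'][:,:,::-1]); return c
def load(tag): return pickle.load(open(f'pics/{tag}.pkl','rb'))
def cloud(c):
    z=c['z_map']; v,u=np.mgrid[:z.shape[0],:z.shape[1]]
    p=np.stack([(u-c['cx'])/c['fx']*z,(v-c['cy'])/c['fy']*z,z],-1)
    w=p@np.array(c['rotation']).T+np.array(c['eye']); w[z==0]=np.nan
    return w
def proj(c,P):
    q=(np.atleast_2d(P)-c['eye'])@np.array(c['rotation'])
    return np.stack([q[:,0]/q[:,2]*c['fx']+c['cx'],q[:,1]/q[:,2]*c['fy']+c['cy']],1)
E
python3 - <<'E'
from h import *
a=snap('scene','s0');b=snap('top','t0')
for c in(a,b): print(c['eye'],np.round(c['rotation'],3).tolist(),c['fx'],c['cx'],c['cy'])
print(sensors.sense(),ctrl.tcp_to_grasp)
E
```

```text
[1197.43490005  407.69893018  874.30084533] [-0.223, 0.54, 0.755, -0.298] 389.1446478233971 288.5247025071331 203.39398102825425
[ 401.19278997  222.60256878 1775.78906552] [0.029, -0.696, 0.717, -0.028] 510.8797095605766 268.4931062529768 213.94115875158556
{'time_s': 0.1, 'joints': array([ 1.08762546e+00,  3.13418873e-01,  1.49829423e+00, -7.00959690e-06,
        1.33098655e+00, -2.23412063e-01]), 'dq': array([ 2.09053278e-03, -1.18232093e-03, -7.26235500e-04, -2.64498040e-04,
       -3.61153058e-05, -1.14797622e-04]), 'tau': array([ 2.31857957e-03, -4.12897754e+01, -2.60143715e+01, -1.70633434e-04,
        2.96828533e-03,  1.06750491e-05]), 'eef_pos': array([134.76882596, 507.19967796, 230.80477124]), 'ee_rot': array([-1.88310088e-04,  1.29513715e-01,  9.91577476e-01, -5.20491988e-04]), 'force': array([ 0.57465477, -0.18089408,  0.21185548]), 'wrist_torque': array([ 0.03450034, -0.00450374,  0.02034657]), 'grip_width': 0.9989396795460004} -18.700000000000003
```

View pics/s0.png

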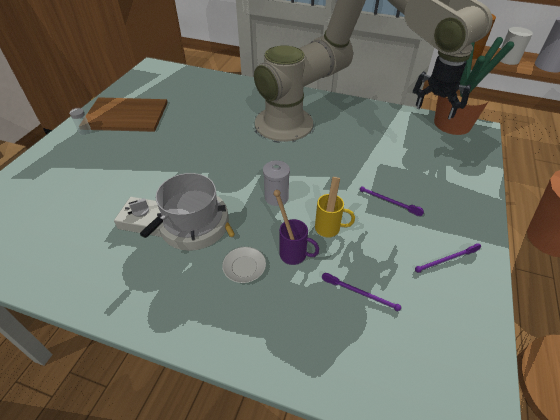

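View pics/t0.png

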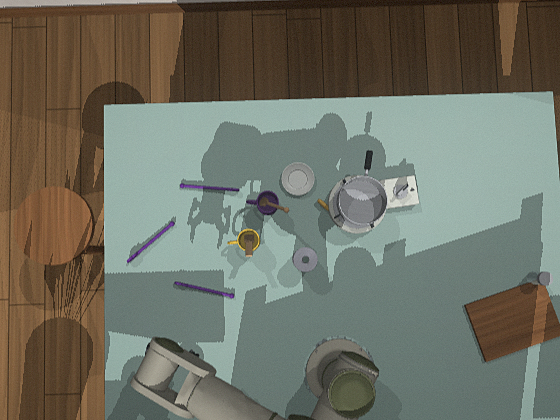

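The scene picture shows the possible spoons. The wooden stick with a ball end is in the purple mug, at scene (277,194), top (287,210). A flat stick in the yellow mug, at scene (334,185), is the spatula. Three purple look-alikes lie at scene (390,200), (450,258) and (360,290). I choose the purple mug and will check it in a crop.

Run:
```python
from h import *
a=load('s0')['pixels'];b=load('t0')['pixels']
f=lambda i,x,y,w,h:cv2.resize(i[y:y+h,x:x+w,::-1],(400,300),interpolation=cv2.INTER_CUBIC)
cv2.imwrite('pics/c0.png',np.vstack([np.hstack([f(a,250,160,120,110) if 0 else f(a,250,165,136,102),f(a,110,165,136,102)]),np.hstack([f(b,220,180,80,60),f(b,360,160,80,60)])]))
for t in('s0','t0'):
    c=load(t);w=cloud(c);px=c['pixels'].astype(int)
    print(t,np.nanmedian(w[300:320,100:250] if t=='s0' else w[300:330,260:300],(0,1)))
    h=cv2.cvtColor(c['pixels'],cv2.COLOR_RGB2HSV)
    z=w[...,2]
    m=(w[...,0]>150)&(w[...,0]<750)&(w[...,1]>-100)&(w[...,1]<520)&(z>15)&(z<260)
    pur=m&(h[...,0]>125)&(h[...,0]<155)&(h[...,1]>80)
    yel=m&(h[...,0]>20)&(h[...,0]<32)&(h[...,1]>150)
    wood=m&(h[...,0]>5)&(h[...,0]<20)&(h[...,1]>60)&(z>108)
    for n,k in(('pur',pur),('yel',yel),('wood',wood)):
        cc,lab,st,ce=cv2.connectedComponentsWithStats(k.astype(np.uint8))
        for i in range(1,cc):
            if st[i,4]>12:
                q=w[lab==i]; print(n,st[i].tolist(),q.mean(0).round(0),q.min(0).round(0),q.max(0).round(0))
```

```text
Traceback (most recent call last):
  File "h.py", line 10, in cloud
    w=p@np.array(c['rotation']).T+np.array(c['eye']); w[z==0]=np.nan
      ~^~~~~~~~~~~~~~~~~~~~~~~~~~
ValueError: matmul: Input operand 1 has a mismatch in its core dimension 0, with gufunc signature (n?,k),(k,m?)->(n?,m?) (size 4 is different from 3)
```

View pics/c0.png

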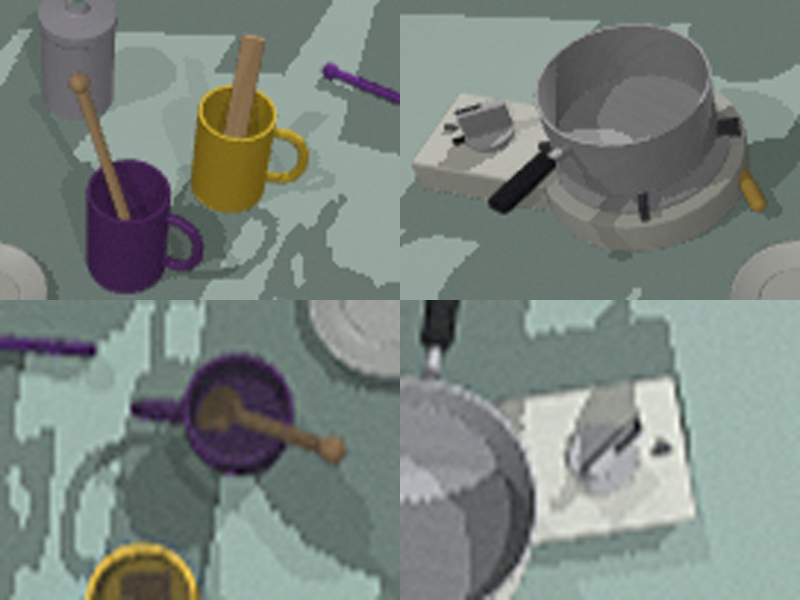

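The crop confirms that the spoon with the ball, crop (80,84), is in the purple mug and the flat spatula is in the yellow one. The knob's bar is at crop (485,120), and the mark is at top crop (660,447). `rotation` is a quaternion, so I need to fix the helper.

```bash
sed -i '1a from scipy.spatial.transform import Rotation as R' h.py
sed -i "s/np.array(c\['rotation'\])/Rm(c)/" h.py
cat >> h.py <<'E'
def Rm(c): return R.from_quat(c['rotation'],scalar_first=True).as_matrix()
E
python3 - <<'E'
from h import *
for t in('s0','t0'):
    c=load(t);w=cloud(c)
    print(t,np.nanmedian(w[300:320,100:250] if t=='s0' else w[300:330,260:300],(0,1)))
    h=cv2.cvtColor(c['pixels'],cv2.COLOR_RGB2HSV)
    z=w[...,2]
    m=(w[...,0]>150)&(w[...,0]<750)&(w[...,1]>-200)&(w[...,1]<520)&(z>15)&(z<260)
    pur=m&(h[...,0]>125)&(h[...,0]<155)&(h[...,1]>80)
    yel=m&(h[...,0]>20)&(h[...,0]<32)&(h[...,1]>150)
    wood=m&(h[...,0]>5)&(h[...,0]<20)&(h[...,1]>60)&(z>100)
    rim=m&(z>122)&(z<136)&(w[...,1]<250)
    for n,k in(('pur',pur),('purrim',pur&(z>98)),('yel',yel),('yelrim',yel&(z>98)),('wood',wood),('rim',rim)):
        cc,lab,st,ce=cv2.connectedComponentsWithStats(k.astype(np.uint8),connectivity=8)
        for i in range(1,cc):
            if st[i,4]>25:
                q=w[lab==i]; print(n,st[i].tolist(),q.mean(0).round(0),q.min(0).round(0),q.max(0).round(0))
                if n=='wood':
                    o=q.mean(0);d=np.linalg.svd(q-o)[2][0];s=(q-o)@d;d=d*np.sign(d[2]);s=(q-o)@d; print('  dir',d.round(3),'top',(o+d*s.max()).round(0))
    k=m&(z>76)&(z<90)&(w[...,1]<0)
    q=w[k]
    if len(q): 
        q=q[np.hypot(*(q[:,:2]-np.median(q[:,:2],0)).T)<40]; o=q.mean(0);print('bar',len(q),o.round(0),np.linalg.svd(q[:,:2]-o[:2])[2][0])
    k=m&(z>44)&(z<52)&(w[...,1]<0);print('disc',len(w[k]),w[k].mean(0),w[k].min(0),w[k].max(0))
E
```

```text
s0 [8.36486173e+02 5.70448184e+00 1.00241017e-01]
pur [381, 196, 33, 15, 88] [307. 480.  20.] [289. 422.  15.] [321. 520.  32.]
pur [279, 220, 40, 42, 1035] [590. 235.  67.] [544. 190.  15.] [621. 298. 108.]
pur [322, 273, 60, 28, 239] [644. 389.  21.] [632. 324.  15.] [657. 479.  36.]
purrim [279, 220, 29, 23, 149] [588. 230. 103.] [544. 190.  98.] [620. 262. 108.]
yel [315, 194, 40, 41, 877] [471. 300.  68.] [423. 256.  15.] [497. 363. 107.]
yel [226, 225, 8, 11, 38] [581.  37.  27.] [562.  21.  22.] [594.  54.  30.]
yelrim [317, 194, 27, 22, 128] [468. 294. 103.] [426. 256.  98.] [496. 327. 107.]
wood [329, 177, 11, 23, 172] [421. 290. 128.] [404. 279. 100.] [438. 302. 158.]
  dir [-0.437 -0.012  0.899] top [407. 290. 157.]
wood [274, 190, 16, 38, 150] [559. 185. 153.] [542. 161. 100.] [575. 212. 194.]
  dir [-0.242 -0.401  0.884] top [547. 166. 194.]
rim [270, 165, 12, 8, 37] [396. 110. 125.] [377.  90. 122.] [407. 124. 131.]
rim [156, 173, 60, 44, 384] [577. -83. 127.] [ 494. -164.  122.] [655.  -3. 133.]
rim [140, 215, 26, 22, 197] [ 707. -106.  128.] [ 660. -122.  122.] [739. 
[... 780 characters left out ...]
57] [418. 292. 132.] [404. 283. 101.] [434. 300. 158.]
  dir [-0.464 -0.047  0.884] top [404. 290. 158.]
rim [364, 150, 9, 21, 113] [ 703. -106.  128.] [ 669. -121.  122.] [735. -92. 135.]
rim [381, 184, 7, 25, 39] [ 585. -156.  128.] [ 544. -162.  122.] [ 621. -143.  134.]
rim [339, 206, 39, 19, 56] [513. -57. 129.] [ 493. -126.  122.] [554.  -5. 136.]
rim [296, 247, 19, 20, 92] [389. 107. 125.] [364.  81. 122.] [425. 140. 133.]
bar 24 [ 581. -155.   84.] [-0.9947972 -0.1018751]
disc 189 [548.63293837 -74.58360178  46.86041037] [ 474.25149741 -199.7082123    44.00684636] [ 6.65935815e+02 -2.44806254e-01  5.18620239e+01]<stdin>:22: RuntimeWarning: Mean of empty slice.
  ret = um.true_divide(
```

play_rows --pt "0.75 -0.57 0 0 0 0.88 1" --pt "0.75 -0.57 0 0 0 0.88 1" --pt "0.75 -0.57 0 0 0 0.88 1" --pt "0.75 -0.57 0 0 0 0.88 1" --pt "0.75 -0.57 0 0 0 0.88 1" --pt "0.75 -0.57 0 0 0 0.88 1" --pt "0.75 -0.57 0 0 0 0.88 1" --squeeze 60

```text
time_s: 0.68
eef_pos: [345.9, 346.3, 231.1]
ee_rot: [-0.0, -0.194, 0.981, -0.0]
force: [0.9, 0.4, 0.2]
grip_width: 1.003
```

```bash
cat > ball.py <<'E'
from h import *
# triangulate ball: top-most wooden blob point seeds; rays from both views
def ray(c,uv):
    d=Rm(c)@np.array([(uv[0]-c['cx'])/c['fx'],(uv[1]-c['cy'])/c['fy'],1]);return np.array(c['eye']),d/np.linalg.norm(d)
def tri(a,ua,b,ub):
    o1,d1=ray(a,ua);o2,d2=ray(b,ub);s=np.linalg.lstsq(np.stack([d1,-d2],1),o2-o1,rcond=None)[0]
    p,q=o1+s[0]*d1,o2+s[1]*d2;return (p+q)/2,np.linalg.norm(p-q)
E
python3 - <<'E'
from ball import *
a=load('s0');b=load('t0')
# crop->pixel: scene ball (80,84) scale 400/136 ; top ball (333,449-300) scale 5
print('ball',tri(a,(250+80/2.94,165+84/2.94),b,(220+333/5,180+149/5)))
# axis: lines in both images, planes intersect
def line(c):
    w=cloud(c);h=cv2.cvtColor(c['pixels'],cv2.COLOR_RGB2HSV);z=w[...,2]
    k=(h[...,0]>5)&(h[...,0]<20)&(h[...,1]>60)&(z>100)&(z<180)&(abs(w[...,0]-557)<30)&(abs(w[...,1]-187)<35)
    v,u=np.nonzero(k);vx,vy,x,y=cv2.fitLine(np.stack([u,v],1).astype(np.float32),cv2.DIST_HUBER,0,.01,.01).ravel()
    o,d1=ray(c,(x+.0,y));_,d2=ray(c,(x+20*vx,y+20*vy));n=np.cross(d1,d2);n/=np.linalg.norm(n);return n,n@o
(n1,c1),(n2,c2)=line(a),line(b);d=np.cross(n1,n2);d/=np.linalg.norm(d);d*=np.sign(d[2])
for z in(8,150,190):print(np.linalg.solve([n1,n2,[0,0,1]],[c1,c2,z]).round(1))
print('d',d.round(3),'tilt',np.degrees(np.arccos(d[2])),'az',np.degrees(np.arctan2(d[1],d[0])))
print(sensors.sense()['joints'].round(2))
w=cloud(b);q=w[(w[...,0]>480)&(w[...,0]<680)&(w[...,1]<-150)&(w[...,1]>-300)]
for lo,hi in((35,44),(45,56),(60,95)):
    s=q[(q[:,2]>lo)&(q[:,2]<hi)];print(lo,len(s),s.mean(0).round(0),s.min(0).round(0),s.max(0).round(0))
    r=cv2.minAreaRect(s[:,:2].astype(np.float32));print(r)
E
```

```text
ball (array([541.80627457, 167.39114458, 178.04443774]), np.float64(1.4863917492609615))
[595.3 247.6   8. ]
[548.8 179.2 150. ]
[535.7 159.9 190. ]
d [-0.283 -0.417  0.864] tilt 30.239420038525836 az -124.19129665936607
[ 0.55  0.23  1.6   0.    1.31 -1.41]
35 603 [ 606. -228.   40.] [ 503. -289.   35.] [ 662. -151.   44.]
((583.524169921875, -216.07162475585938), (146.8980255126953, 144.23101806640625), 5.501473903656006)
45 159 [ 609. -226.   49.] [ 510. -286.   45.] [ 660. -153.   56.]
((586.5812377929688, -214.52325439453125), (135.3417205810547, 141.9731903076172), 7.9131574630737305)
60 129 [ 589. -187.   76.] [ 539. -243.   61.] [ 626. -150.   94.]
((597.0390014648438, -182.22462463378906), (50.816612243652344, 123.33885955810547), 38.7901611328125)
```

play_rows --pt "0.73 -0.59 0 0 0 0.86 1" --pt "0.73 -0.59 0 0 0 0.86 1" --pt "0.73 -0.59 0 0 0 0.86 1" --pt "0.73 -0.59 0 0 0 0.86 1" --pt "0.73 -0.59 0 0 0 0.86 1" --pt "0.73 -0.59 0 0 0 0.86 1" --pt "0.75 -0.57 0 0 0 0.86 1" --pt "0 0 0 0 0 0 1"

```text
time_s: 1.35
eef_pos: [553.7, 179.1, 230.1]
ee_rot: [-0.0, -0.486, 0.874, -0.001]
force: [0.4, 0.0, -0.6]
grip_width: 0.999
```

play_rows --pt "0 0 -0.5 0 0 0 1" --pt "0 0 -0.5 0 0 0 1" --pt "0 0 -0.5 0 0 0 1" --pt "0 0 -0.5 0 0 0 1" --pt "0 0 -0.5 0 0 0 1" --pt "0 0 0 0 0 0 1"

```text
time_s: 1.85
eef_pos: [547.9, 183.3, 127.3]
ee_rot: [-0.003, -0.486, 0.874, 0.001]
force: [-0.3, 0.0, -0.5]
grip_width: 0.998
```

Run:
```python
from h import *
s=sensors.sense();print(s['eef_pos'],s['ee_rot'],s['joints'].round(2),s['force'])
a=snap('scene','s1')['pixels'];b=snap('top','t1')['pixels']
f=lambda i,x,y,w,h:cv2.resize(i[y:y+h,x:x+w,::-1],(400,300),interpolation=cv2.INTER_CUBIC)
cv2.imwrite('pics/c1.png',np.hstack([f(a,230,150,136,102),f(b,240,170,80,60)]))
```

```text
[547.91907203 183.2659331  127.33747424] [-0.00342668 -0.48618788  0.87384644  0.00141095] [ 0.12  0.53  1.46  0.    1.16 -2.47] [-0.30058968  0.04004115 -0.4575823 ]
```

View pics/c1.png

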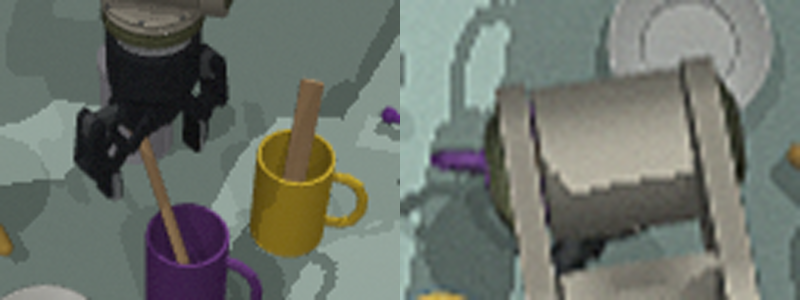

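The crop shows the spoon's handle between the open fingers, left panel (145,145), with the mug undisturbed. Closing now.

play_rows --pt "0 0 0 0 0 0 -1" --pt "0 0 0 0 0 0 -1" --pt "0 0 0 0 0 0 -1" --pt "0 0 0 0 0 0 -1" --pt "0 0 0 0 0 0 -1" --pt "0 0 0 0 0 0 -1" --pt "0 0 0 0 0 0 -1" --pt "0 0 0 0 0 0 -1" --squeeze 60

```text
time_s: 2.62
eef_pos: [550.2, 183.4, 131.4]
ee_rot: [0.0, -0.486, 0.874, -0.0]
force: [0.4, -0.4, 1.1]
grip_width: 0.11
```

Run:
```python
from h import *
s=sensors.sense();print(s['eef_pos'],s['grip_width']*85,s['force'])
a=snap('scene','s2');b=snap('top','t2')
f=lambda i,x,y,w,h:cv2.resize(i[y:y+h,x:x+w,::-1],(400,300),interpolation=cv2.INTER_CUBIC)
cv2.imwrite('pics/c2.png',f(a['pixels'],230,150,136,102))
```

```text
[550.15885442 183.42514386 131.38489016] 9.349213731613126 [ 0.41742255 -0.37970305  1.08074494]
```

View pics/c2.png

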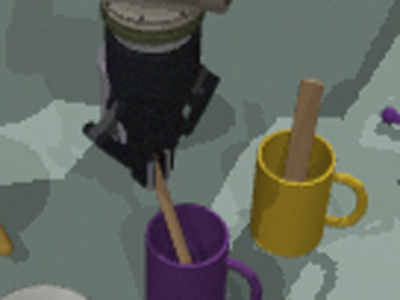

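The handle is gripped (crop (158,175)), with the opening at about 9–11 mm. Lifting straight up.

play_rows --pt "0 0 0.3 0 0 0 -1" --pt "0 0 0.5 0 0 0 -1" --pt "0 0 0.6 0 0 0 -1" --pt "0 0 0.6 0 0 0 -1" --pt "0 0 0.6 0 0 0 -1" --pt "0 0 0.6 0 0 0 -1" --pt "0 0 0.6 0 0 0 -1" --pt "0 0 0.6 0 0 0 -1"

```text
time_s: 3.38
eef_pos: [549.8, 183.3, 308.4]
ee_rot: [-0.0, -0.486, 0.874, 0.0]
force: [0.8, -0.1, -0.6]
grip_width: 0.11
```

play_rows --pt "0 0 0.3 0 0 0 -1" --pt "0 0 0 0 0 0 -1" --pt "0 0 0 0 0 0 -1"

```text
time_s: 3.63
eef_pos: [550.0, 183.4, 318.9]
ee_rot: [-0.0, -0.486, 0.874, -0.0]
force: [0.6, -0.2, -1.3]
grip_width: 0.113
```

Run:
```python
from h import *
s=sensors.sense();print(s['eef_pos'],s['grip_width'],s['joints'].round(2))
a=snap('scene','s3');b=snap('top','t3')
cv2.imwrite('pics/c3.png',cv2.resize(a['pixels'][120:280,130:360,::-1],None,fx=3,fy=3))
c=a;w=cloud(c);h=cv2.cvtColor(c['pixels'],cv2.COLOR_RGB2HSV);z=w[...,2]
k=(h[...,0]>5)&(h[...,0]<20)&(h[...,1]>60)&(z>130)&(abs(w[...,0]-570)<60)&(abs(w[...,1]-215)<60)
q=w[k];o=q.mean(0);d=np.linalg.svd(q-o)[2][0];d*=np.sign(d[2]);t=(q-o)@d
print(len(q),o,d,np.degrees(np.arccos(d[2])),np.degrees(np.arctan2(d[1],d[0])),'tip',o+d*t.min(),'top',o+d*t.max())
```

```text
[550.04361504 183.35548235 318.88003214] 0.11280332075079265 [ 0.12  0.4   1.16 -0.    1.59 -2.47]
410 [580.0971421  224.10844343 255.47304107] [-0.24876359 -0.39543941  0.88416308] 27.851295132061022 -122.1732356485336 tip [596.21363422 249.72753085 198.19131674] top [553.55894351 181.92280993 349.79591016]
```

View pics/c3.png

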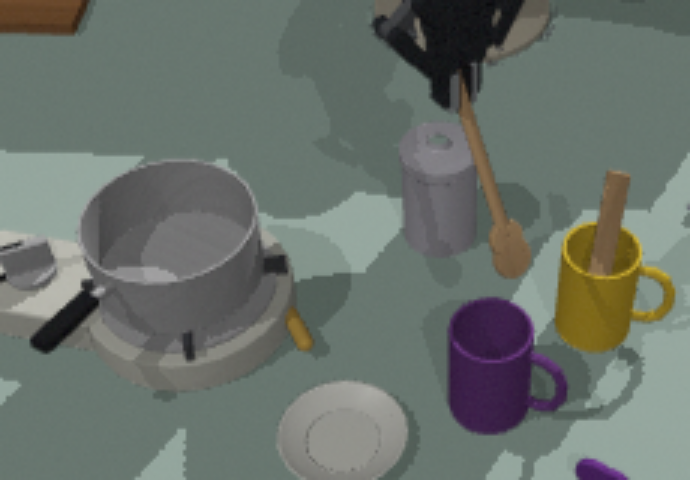

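The spoon hangs securely in the jaws, with its bowl at crop (510,250), and both mugs stand where they were. Next I swing it over the pan and turn the lean towards −x, away from the knob.

play_rows --pt "-0.14 -0.52 0 0 0 -0.94 -1" --pt "-0.14 -0.52 0 0 0 -0.94 -1" --pt "-0.14 -0.52 0 0 0 -0.94 -1" --pt "-0.14 -0.52 0 0 0 -0.94 -1" --pt "-0.14 -0.52 0 0 0 -0.94 -1" --pt "-0.14 -0.52 0 0 0 -0.94 -1"

```text
time_s: 4.23
eef_pos: [515.7, 57.7, 318.0]
ee_rot: [-0.001, -0.209, 0.978, 0.0]
force: [-0.5, 0.6, -0.2]
grip_width: 0.114
```

play_rows --pt "-0.14 -0.52 0 0 0 -0.94 -1" --pt "-0.14 -0.52 0 0 0 -0.94 -1" --pt "-0.14 -0.52 0 0 0 -0.94 -1" --pt "-0.15 -0.52 0 0 0 -0.94 -1" --pt "-0.15 -0.53 0 0 0 -0.94 -1" --pt "-0.15 -0.53 0 0 0 -0.96 -1"

```text
time_s: 4.73
eef_pos: [480.9, -67.8, 318.1]
ee_rot: [-0.001, 0.086, 0.996, 0.0]
force: [-0.5, 0.2, -0.1]
grip_width: 0.115
```

play_rows --pt "0 0 -0.2 -0.145 -0.82 0 -1" --pt "0 0 -0.35 -0.145 -0.82 0 -1" --pt "0 0 -0.35 -0.145 -0.82 0 -1" --pt "0 0 -0.35 -0.145 -0.82 0 -1" --pt "0 0 -0.35 -0.145 -0.82 0 -1" --pt "0 0 -0.35 -0.145 -0.82 0 -1" --pt "0 0 0 0 0 0 -1" --pt "0 0 0 0 0 0 -1"

```text
time_s: 5.4
eef_pos: [480.8, -66.8, 240.5]
ee_rot: [0.255, 0.081, 0.963, -0.023]
force: [0.9, -0.7, 0.3]
grip_width: 0.111
```

```bash
cat > spoon.py <<'E'
from h import *
s=sensors.sense();r=R.from_quat(s['ee_rot'],scalar_first=True);g=s['eef_pos']+r.apply([0,0,ctrl.tcp_to_grasp])
print('tcp',s['eef_pos'].round(1),'grasp',g.round(1),'toolz',r.apply([0,0,1]).round(3),'jaw',r.apply([0,1,0]).round(3),'gw',s['grip_width'],'j',s['joints'].round(2),'F',s['force'].round(1))
def spoon(tag):
    c=snap('scene',tag);w=cloud(c);h=cv2.cvtColor(c['pixels'],cv2.COLOR_RGB2HSV)
    k=(h[...,0]>5)&(h[...,0]<20)&(h[...,1]>60)&(h[...,2]>60)&(w[...,2]>66)&(np.linalg.norm(w-g,axis=-1)<230)&(w[...,1]<100)&(w[...,1]>-180)&(w[...,0]>380)
    q=w[k];o=np.median(q,0);d=np.linalg.svd(q-q.mean(0),full_matrices=False)[2][0];d*=np.sign(d[2]);t=(q-o)@d
    print(len(q),'d',d.round(3),'tilt',np.degrees(np.arccos(d[2])).round(1),'az',np.degrees(np.arctan2(d[1],d[0])).round(1),'lo',(o+d*t.min()).round(0),'hi',(o+d*t.max()).round(0))
    return c
E
python3 - <<'E'
from spoon import *
c=spoon('s4')
cv2.imwrite('pics/c4.png',cv2.resize(c['pixels'][100:260,100:330,::-1],None,fx=3,fy=3))
E
```

```text
tcp [480.8 -66.8 240.5] grasp [471.7 -65.2 256.7] toolz [ 0.488 -0.086 -0.868] jaw [ 0.168  0.986 -0.003] gw 0.11121280448927864 j [-0.46 -0.04  1.98  0.21  0.72 -1.98] F [ 0.9 -0.7  0.3]
371 d [-0.774  0.15   0.615] tilt 52.1 az 169.0 lo [614. -84. 167.] hi [338. -31. 386.]
```

View pics/c4.png

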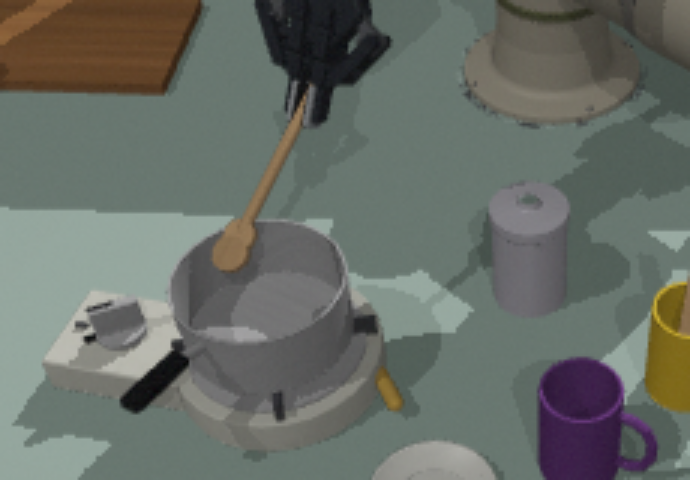

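The spoon is above the pan with its bowl at crop (235,245). The measured tip is (614,-84,167), about 10 mm from the predicted (605,-89,171). Lowering.

play_rows --pt "0 0 -0.35 0 0 0 -1" --pt "0 0 -0.4 0 0 0 -1" --pt "0 0 -0.4 0 0 0 -1" --pt "0 0 -0.4 0 0 0 -1" --pt "0 0 -0.4 0 0 0 -1" --pt "0 0 -0.2 0 0 0 -1" --pt "0 0 0 0 0 0 -1" --pt "0 0 0 0 0 0 -1"

```text
time_s: 6.12
eef_pos: [482.6, -67.3, 156.1]
ee_rot: [0.258, 0.081, 0.963, -0.023]
force: [-0.7, -0.2, 0.2]
grip_width: 0.11
```

play_rows --pt "0 0 -0.1 0 0 0 -1" --pt "0 0 -0.1 0 0 0 -1" --pt "0 0 0 0 0 0 -1" --pt "0 0 0 0 0 0 -1"

```text
time_s: 6.45
eef_pos: [481.7, -67.0, 147.4]
ee_rot: [0.258, 0.081, 0.963, -0.024]
force: [-0.8, 0.3, -0.3]
grip_width: 0.11
```

Run:
```python
from spoon import *
c=spoon('s5')
cv2.imwrite('pics/c5.png',cv2.resize(c['pixels'][120:260,100:300,::-1],None,fx=4,fy=4,interpolation=cv2.INTER_CUBIC))
```

```text
tcp [481.7 -67.  147.4] grasp [472.5 -65.4 163.6] toolz [ 0.492 -0.087 -0.866] jaw [ 0.168  0.986 -0.004] gw 0.10979435591863082 j [-0.46  0.1   2.11  0.33  0.44 -2.12] F [-0.8  0.3 -0.3]
313 d [-0.838  0.143  0.526] tilt 58.3 az 170.3 lo [613. -84.  82.] hi [470. -60. 171.]
```

View pics/c5.png

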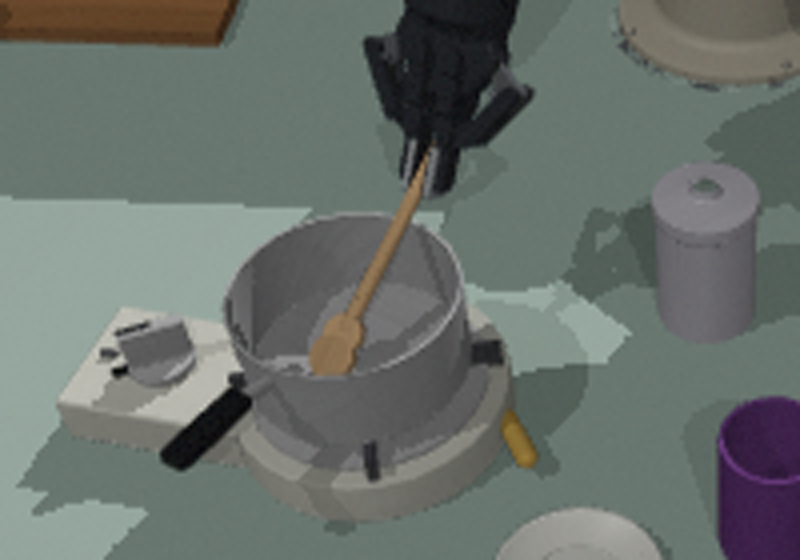

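The bowl is inside the pan at crop (335,345), and the handle still hangs clear of the rim. It needs about 10 mm more, so I'll feel for contact.

play_rows --pt "0 0 -0.1 0 0 0 -1" --pt "0 0 0 0 0 0 -1" --pt "0 0 0 0 0 0 -1"

```text
time_s: 6.75
eef_pos: [481.6, -67.0, 143.1]
ee_rot: [0.257, 0.081, 0.963, -0.023]
force: [0.1, 0.1, -0.4]
grip_width: 0.112
```

play_rows --pt "0 0 -0.07 0 0 0 -1" --pt "0 0 0 0 0 0 -1" --pt "0 0 0 0 0 0 -1"

```text
time_s: 7.0
eef_pos: [481.6, -67.0, 140.3]
ee_rot: [0.257, 0.081, 0.963, -0.023]
force: [-0.1, 0.4, -0.8]
grip_width: 0.108
```

Run:
```python
from spoon import *
print(s['wrist_torque'],s['time_s'])
```

```text
tcp [481.6 -67.  140.3] grasp [472.4 -65.4 156.5] toolz [ 0.492 -0.087 -0.866] jaw [ 0.168  0.986 -0.004] gw 0.10761675790308277 j [-0.46  0.12  2.12  0.34  0.42 -2.14] F [-0.1  0.4 -0.8]
[0.04926142 0.3044946  0.00248258] 7.0
```

play_rows --pt "0 0 -0.06 0 0 0 -1" --pt "0 0 0 0 0 0 -1" --pt "0 0 0 0 0 0 -1"

```text
time_s: 7.25
eef_pos: [481.6, -67.0, 138.0]
ee_rot: [0.257, 0.081, 0.963, -0.024]
force: [0.6, 0.3, -0.4]
grip_width: 0.109
```

play_rows --pt "0 0 -0.06 0 0 0 -1" --pt "0 0 0 0 0 0 -1" --pt "0 0 0 0 0 0 -1"

```text
time_s: 7.5
eef_pos: [481.7, -67.0, 135.7]
ee_rot: [0.258, 0.081, 0.963, -0.024]
force: [-0.6, 0.1, 0.7]
grip_width: 0.113
```

Run:
```python
from spoon import *
print(s['wrist_torque'],s['time_s'])
spoon('s6')
```

```text
tcp [481.7 -67.  135.7] grasp [472.5 -65.4 151.9] toolz [ 0.492 -0.087 -0.866] jaw [ 0.168  0.986 -0.004] gw 0.11284554415664691 j [-0.46  0.12  2.12  0.36  0.41 -2.15] F [-0.6  0.1  0.7]
[-0.00700554  0.18487791  0.00314056] 7.5
282 d [-0.834  0.163  0.527] tilt 58.2 az 169.0 lo [609. -85.  73.] hi [466. -57. 164.]
```

play_rows --pt "0 0 -0.05 0 0 0 -1" --pt "0 0 0 0 0 0 -1" --pt "0 0 0 0 0 0 -1"

```text
time_s: 7.8
eef_pos: [482.1, -67.2, 134.1]
ee_rot: [0.258, 0.081, 0.962, -0.024]
force: [0.1, 0.2, 2.7]
grip_width: 0.113
```

play_rows --pt "0 0 -0.05 0 0 0 -1" --pt "0 0 0 0 0 0 -1" --pt "0 0 0 0 0 0 -1"

```text
time_s: 8.05
eef_pos: [482.8, -67.6, 132.9]
ee_rot: [0.259, 0.081, 0.962, -0.024]
force: [1.1, 0.7, 6.0]
grip_width: 0.109
```

Run:
```python
from spoon import *
print(s['wrist_torque'],s['time_s'])
c=spoon('s7')
cv2.imwrite('pics/c7.png',cv2.resize(c['pixels'][140:240,140:270,::-1],None,fx=6,fy=6,interpolation=cv2.INTER_CUBIC))
```

```text
tcp [482.8 -67.6 132.9] grasp [473.6 -66.  149. ] toolz [ 0.495 -0.089 -0.864] jaw [ 0.168  0.986 -0.005] gw 0.10935745326061398 j [-0.46  0.13  2.13  0.37  0.4  -2.16] F [1.1 0.7 6. ]
[-0.08781723 -1.09962875  0.10233915] 8.05
273 d [-0.848  0.157  0.506] tilt 59.6 az 169.5 lo [609. -85.  74.] hi [465. -59. 160.]
```

View pics/c7.png

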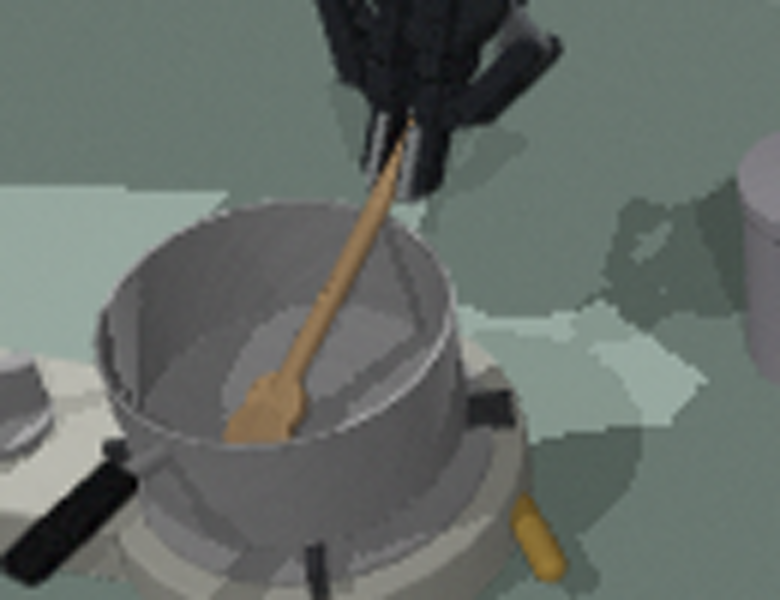

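The tip is on the pan floor: 6 N upwards, with the moment of a force at the tip. The handle lies over the rim at crop (375,215). I relax a little, then open gently.

play_rows --pt "0 0 0.03 0 0 0 -1" --pt "0 0 0 0 0 0 -0.7" --pt "0 0 0 0 0 0 -0.6" --pt "0 0 0 0 0 0 -0.5" --pt "0 0 0 0 0 0 -0.3" --pt "0 0 0 0 0 0 0" --pt "0 0 0 0 0 0 0.3" --pt "0 0 0 0 0 0 0.3"

```text
time_s: 8.77
eef_pos: [481.6, -67.0, 132.8]
ee_rot: [0.257, 0.081, 0.963, -0.024]
force: [-0.4, -0.1, -0.2]
grip_width: 0.65
```

play_rows --pt "-0.12 0.02 0.21 0 0 0 0.3" --pt "-0.2 0.035 0.35 0 0 0 0.3" --pt "-0.3 0.05 0.53 0 0 0 0.3" --pt "-0.3 0.05 0.53 0 0 0 0.3" --pt "-0.3 0.05 0.53 0 0 0 0.3" --pt "-0.2 0.03 0.6 0 0 0 0.3" --pt "0 0 0.6 0 0 0 0.3" --pt "0 0 0 0 0 0 0.3"

```text
time_s: 9.43
eef_pos: [425.9, -58.3, 271.6]
ee_rot: [0.261, 0.081, 0.962, -0.025]
force: [0.7, 0.6, -0.1]
grip_width: 0.655
```

Run:
```python
from spoon import *
print(s['time_s'])
g=np.array([473,-66,150])
import spoon as S; S.g=g
c=spoon('s8'); b=snap('top','t8')
f=lambda i,x,y,w,h:cv2.resize(i[y:y+h,x:x+w,::-1],(400,300),interpolation=cv2.INTER_CUBIC)
cv2.imwrite('pics/c8.png',np.vstack([np.hstack([f(c['pixels'],140,140,136,102),f(b['pixels'],330,160,120,90)]),np.hstack([f(c['pixels'],110,190,60,45),f(b['pixels'],380,170,48,36)])]))
# knob geometry
for n,c in(('s',c),('t',b)):
    w=cloud(c);x,y,z=w[...,0],w[...,1],w[...,2]
    box=(x>500)&(x<670)&(y<-168)&(y>-320)
    for nm,k in(('deck',box&(z>34)&(z<43)),('bar',box&(z>68)&(z<88))):
        q=w[k];print(n,nm,len(q),q.mean(0).round(1),cv2.minAreaRect(q[:,:2].astype(np.float32)) if len(q)>3 else '')
        if len(q)>3:
            d=np.linalg.svd(q[:,:2]-q[:,:2].mean(0))[2][0];print('  az',np.degrees(np.arctan2(d[1],d[0])).round(1),'uv',proj(c,q.mean(0)).round(1))
```

```text
tcp [425.9 -58.3 271.6] grasp [416.6 -56.6 287.7] toolz [ 0.498 -0.091 -0.862] jaw [ 0.168  0.986 -0.006] gw 0.6551804245037799 j [-0.51 -0.22  2.05  0.23  0.82 -2.03] F [ 0.7  0.6 -0.1]
9.4333
347 d [-0.843  0.158  0.515] tilt 59.0 az 169.4 lo [608. -86.  73.] hi [440. -55. 176.]
s deck 656 [ 622.  -229.6   39.7] ((610.7625732421875, -231.59173583984375), (100.91059875488281, 113.82544708251953), 6.081723690032959)
  az 99.4 uv [[137.4 213.8]]
s bar 99 [ 611.8 -225.4   77.3] ((609.938720703125, -226.81590270996094), (16.650787353515625, 44.57655334472656), 36.82939529418945)
  az -46.6 uv [[137.2 202.7]]
t deck 520 [ 610.  -230.8   39.1] ((598.773681640625, -224.8958740234375), (117.56829833984375, 124.42993927001953), 6.213879585266113)
  az 89.8 uv [[400.8 190.3]]
t bar 52 [ 606.7 -224.5   79.2] ((608.0586547851562, -225.48162841796875), (11.68593978881836, 45.863502502441406), 42.881404876708984)
  az 131.8 uv [[402.1 189.8]]
```

View pics/c8.png

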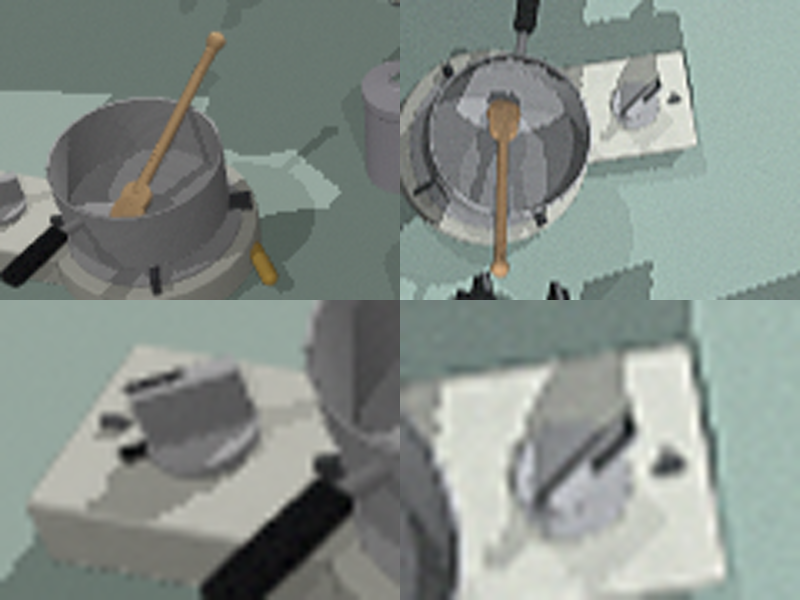

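The spoon leans on the rim in the pan, with its ball at panel (215,40) and bowl at (130,200). On the knob, the black pointer end is up-right in the top panel, about (620,440) in the lower right, towards +x −y. The mark is at (667,460). I'll measure both.

```bash
cat > knob.py <<'E'
from ball import *
def plane(c,uv,z):
    o,d=ray(c,uv);return o+d*(z-o[2])/d[2]
def show(a,b):
    for n,c,zz in(('s',a,45),('t',b,45)):
        w=cloud(c);g=c['pixels'].max(-1)
        k=(g<85)&(w[...,0]>555)&(w[...,0]<665)&(w[...,1]<-182)&(w[...,1]>-300)&(w[...,2]>36)&(w[...,2]<95)
        m,lab,st,ce=cv2.connectedComponentsWithStats(k.astype(np.uint8),connectivity=8)
        for i in range(1,m):
            if st[i,4]>2: print(n,'dark',st[i,4],ce[i].round(1),'depth',np.median(w[lab==i],0).round(1),'@45',plane(c,ce[i],45).round(1),'@81',plane(c,ce[i],81).round(1))
E
python3 - <<'E'
from knob import *
a=load('s8');b=load('t8');show(a,b)
# deck edges/bar
for n,c in(('s',a),('t',b)):
    w=cloud(c);x,y,z=w[...,0],w[...,1],w[...,2]
    k=(x>560)&(x<660)&(y<-190)&(y>-262)&(z>72)&(z<88)
    q=w[k];d=np.linalg.svd(q[:,:2]-q[:,:2].mean(0))[2][0];t=(q[:,:2]-q[:,:2].mean(0))@d
    print(n,len(q),'bar c',(q[:,:2].mean(0)+d*(t.max()+t.min())/2).round(1),np.degrees(np.arctan(d[1]/d[0])).round(1),np.ptp(t).round(1))
    k=(x>535)&(x<690)&(y<-262)&(y>-310)&(z>33)&(z<44); q=w[k]; # right edge: for x bins min y
    bx=np.arange(570,650,8);e=[(u+4,q[(q[:,0]>=u)&(q[:,0]<u+8),1].min()) for u in bx if ((q[:,0]>=u)&(q[:,0]<u+8)).sum()]
    e=np.array(e);print('right edge slope deg',np.degrees(np.arctan(np.polyfit(e[:,0],e[:,1],1)[0])).round(1),e[[0,-1]].round(0).tolist())
# pan handle az
E
```

```text
s dark 8 [132.5 201.9] depth [ 618.2 -235.1   82.6] @45 [ 589.9 -265.9   45. ] @81 [ 616.3 -236.7   81. ]
s dark 4 [126.5 208. ] depth [ 615.1 -269.8   42.5] @45 [ 616.6 -267.9   45. ] @81 [ 641.9 -238.6   81. ]
s dark 10 [129.6 212.5] depth [ 629.6 -247.7   47. ] @45 [ 628.7 -249.3   45. ] @81 [ 653.4 -220.8   81. ]
t dark 10 [405.4 186.9] depth [ 615.7 -236.5   79.8] @45 [ 620.4 -245.4   45. ] @81 [ 615.8 -235.7   81. ]
t dark 6 [397.8 191.5] depth [ 602.8 -212.2   70.6] @45 [ 605.3 -218.9   45. ] @81 [ 601.1 -209.7   81. ]
t dark 3 [412.  189.3] depth [ 611.7 -266.9   47.2] @45 [ 611.4 -267.5   45. ] @81 [ 607.  -257.3   81. ]
s 81 bar c [ 611.5 -225.6] -47.1 45.0
right edge slope deg 6.2 [[574.0, -288.0], [646.0, -283.0]]
t 50 bar c [ 607.7 -225.8] -47.3 45.9
right edge slope deg 5.6 [[574.0, -289.0], [646.0, -282.0]]
```

Knob axis is about (609,-226), pointer azimuth −47°, mark azimuth −84° (offset 42 mm, matching the text). So the turn needed is about −37°. Moving over the knob.

play_rows --pt "0.38 -0.35 0.1 0.152 0.832 0 0.3" --pt "0.38 -0.35 0.1 0.152 0.832 0 0.3" --pt "0.38 -0.35 0 0.152 0.832 0 0.3" --pt "0.38 -0.35 0 0.152 0.832 0 0.3" --pt "0.38 -0.35 0 0.152 0.832 0 0.3" --pt "0.38 -0.35 0 0.152 0.832 0 0.3"

```text
time_s: 10.03
eef_pos: [516.6, -142.1, 273.3]
ee_rot: [-0.007, 0.084, 0.996, 0.002]
force: [-0.8, -0.4, 0.7]
grip_width: 0.649
```

play_rows --pt "0.38 -0.35 0 0 0 -0.88 0.3" --pt "0.38 -0.35 0 0 0 -0.88 0.3" --pt "0.38 -0.35 0 0 0 -0.88 0.3" --pt "0.38 -0.35 0 0 0 -0.88 0.3" --pt "0.38 -0.35 0 0 0 -0.88 0.3" --pt "0.38 -0.35 0 0 0 -0.88 0.3" --pt "0 0 0 0 0 -0.88 0.3" --pt "0 0 0 0 0 0 0.3"

```text
time_s: 10.7
eef_pos: [607.4, -226.0, 272.0]
ee_rot: [-0.005, 0.397, 0.918, 0.003]
force: [0.2, 0.9, -0.5]
grip_width: 0.651
```

Run:
```python
from spoon import *
j=r.apply([0,1,0]);print(s['time_s'],'jaw az',np.degrees(np.arctan2(j[1],j[0])))
```

```text
tcp [ 607.4 -226.   272. ] grasp [ 607.6 -226.2  290.7] toolz [-0.007  0.01  -1.   ] jaw [0.729 0.684 0.002] gw 0.6507657827248581 j [-0.54  0.59  0.99  0.01  1.58 -1.29] F [ 0.2  0.9 -0.5]
10.7 jaw az 43.19044922906783
```

play_rows --pt "0.04 0 -0.6 0 0 0 0.3" --pt "0 0 -0.8 0 0 0 0.3" --pt "0 0 -0.8 0 0 0 0.3" --pt "0 0 -0.8 0 0 0 0.3" --pt "0 0 -0.7 0 0 0 0.3" --pt "0 0 -0.5 0 0 0 0.3" --pt "0 0 -0.3 0 0 0 0.3" --pt "0 0 0 0 0 0 0.3"

```text
time_s: 11.37
eef_pos: [607.5, -224.6, 91.7]
ee_rot: [-0.006, 0.395, 0.919, 0.003]
force: [-0.6, -0.0, -0.2]
grip_width: 0.65
```

Run:
```python
from spoon import *
c=snap('scene','s9');cv2.imwrite('pics/c9.png',cv2.resize(c['pixels'][140:240,100:230,::-1],None,fx=6,fy=6,interpolation=cv2.INTER_CUBIC))
```

```text
tcp [ 607.5 -224.6   91.7] grasp [ 607.7 -224.8  110.4] toolz [-0.008  0.011 -1.   ] jaw [0.725 0.689 0.002] gw 0.6498907869710877 j [-0.54  0.71  1.25  0.01  1.2  -1.3 ] F [-0.6 -0.  -0.2]
```

View pics/c9.png

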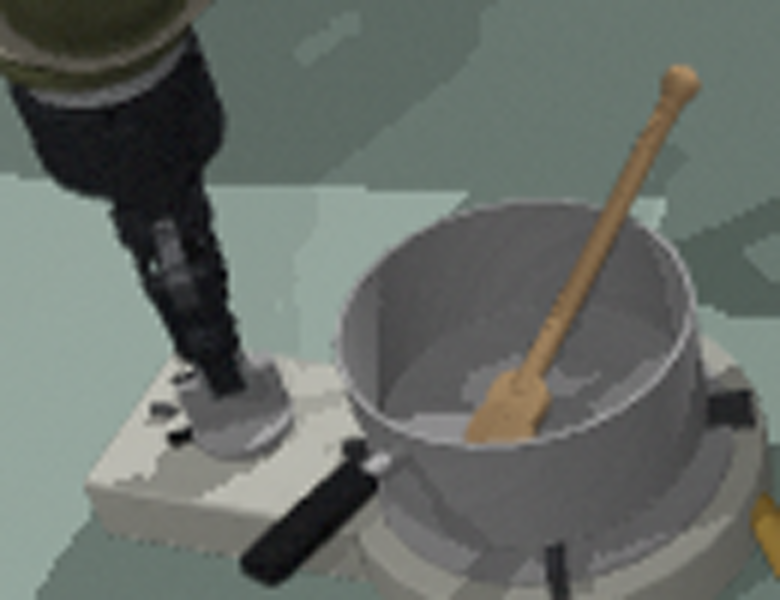

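The open fingers are aligned across the knob's bar at crop (230,385), and the spoon is unchanged. Going down the last 40 mm and closing.

play_rows --pt "0.04 -0.03 -0.4 0 0 0 0.3" --pt "0 0 -0.4 0 0 0 0.3" --pt "0 0 -0.15 0 0 0 0.3" --pt "0 0 0 0 0 0 0.3" --pt "0 0 0 0 0 0 0.3"

```text
time_s: 11.83
eef_pos: [611.0, -227.0, 58.2]
ee_rot: [-0.002, 0.395, 0.919, 0.003]
force: [0.9, 0.2, -0.1]
grip_width: 0.651
```

play_rows --pt "0 0 0 0 0 0 -1" --pt "0 0 0 0 0 0 -1" --pt "0 0 0 0 0 0 -1" --pt "0 0 0 0 0 0 -1" --pt "0 0 0 0 0 0 -1" --pt "0 0 0 0 0 0 -1" --squeeze 50

```text
time_s: 12.33
eef_pos: [608.9, -228.9, 58.1]
ee_rot: [-0.004, 0.396, 0.918, 0.001]
force: [-12.9, -7.3, 8.3]
grip_width: 0.126
```

Run:
```python
from spoon import *
j=r.apply([0,1,0]);print(s['time_s'],'jaw az',np.degrees(np.arctan2(j[1],j[0])),s['wrist_torque'])
```

```text
tcp [ 608.9 -228.9   58.1] grasp [ 609.  -229.    76.8] toolz [-0.007  0.005 -1.   ] jaw [ 0.727  0.687 -0.002] gw 0.1264682813646398 j [-0.54  0.76  1.26  0.    1.13 -1.3 ] F [-12.9  -7.3   8.3]
12.3333 jaw az 43.384536893616804 [-1.2018868   2.08151368  0.07814736]
```

play_rows --pt "-0.05 -0.03 0 0 0 0 -1" --pt "0 0 0 0 0 -0.7 -1" --pt "0 0 0 0 0 -0.9 -1" --pt "0 0 0 0 0 -0.9 -1" --pt "0 0 0 0 0 -0.9 -1" --pt "0 0 0 0 0 -0.9 -1" --pt "0 0 0 0 0 -0.9 -1" --pt "0 0 0 0 0 -0.9 -1"

```text
time_s: 13.0
eef_pos: [607.5, -229.7, 58.0]
ee_rot: [-0.002, 0.666, 0.746, 0.002]
force: [-10.3, -5.8, 8.3]
grip_width: 0.129
```

play_rows --pt "0 0 0 0 0 0 -1" --pt "0 0 0 0 0 0 -1" --pt "0 0 0 0 0 0 -1"

```text
time_s: 13.25
eef_pos: [607.6, -229.7, 58.1]
ee_rot: [-0.002, 0.664, 0.748, 0.002]
force: [-9.4, -5.6, 7.7]
grip_width: 0.13
```

Run:
```python
from spoon import *
j=r.apply([0,1,0]);print(s['time_s'],'jaw az',np.degrees(np.arctan2(j[1],j[0])),s['wrist_torque'])
```

```text
tcp [ 607.6 -229.7   58.1] grasp [ 607.6 -229.8   76.8] toolz [ 0.     0.006 -1.   ] jaw [0.993 0.118 0.001] gw 0.12971648898811328 j [-0.54  0.75  1.27  0.01  1.12 -0.66] F [-9.4 -5.6  7.7]
13.25 jaw az 6.777495600004676 [-1.03693479  1.52260478 -0.00765758]
```

play_rows --pt "0 0 0 0 0 -0.12 -1" --pt "0 0 0 0 0 0 -1" --pt "0 0 0 0 0 0 -0.3" --pt "0 0 0 0 0 0 0.3" --pt "0 0 0 0 0 0 0.3" --pt "0 0 0 0 0 0 0.3" --pt "0 0 0 0 0 0 0.3" --pt "0 0 0 0 0 0 0.3"

```text
time_s: 13.92
eef_pos: [608.6, -227.9, 56.9]
ee_rot: [-0.002, 0.669, 0.744, 0.004]
force: [-0.6, -0.1, -0.4]
grip_width: 0.647
```

play_rows --pt "0 0 0.3 0 0 0 0.3" --pt "0 0 0.6 0 0 0 0.3" --pt "0 0 0.8 0 0 0 0.3" --pt "0 0 0.9 0 0 0 0.3" --pt "0 0 0.9 0 0 0 0.3" --pt "0 0 0.9 0 0 0 0.3" --pt "0 0 0.9 0 0 0 0.3" --pt "0 0 0 0 0 0 0.3"

```text
time_s: 14.58
eef_pos: [609.9, -228.7, 278.2]
ee_rot: [0.005, 0.669, 0.744, 0.005]
force: [0.2, 0.4, 2.0]
grip_width: 0.649
```

play_rows --pt "-0.6 -0.6 0 0 0 0 0.3" --pt "-0.7 -0.7 0 0 0 0 0.3" --pt "-0.7 -0.7 0 0 0 0 0.3" --pt "-0.7 -0.7 0 0 0 0 0.3" --pt "-0.7 -0.7 0 0 0 0 0.3" --pt "-0.5 -0.5 0 0 0 0 0.3" --pt "0 0 0 0 0 0 0.3" --pt "0 0 0 0 0 0 0.3"

```text
time_s: 15.25
eef_pos: [451.6, -384.8, 269.6]
ee_rot: [-0.002, 0.67, 0.743, 0.004]
force: [-0.8, 1.0, 0.7]
grip_width: 0.65
```

Run:
```python
from knob import *
s=sensors.sense();print(s['time_s'],s['force'],s['eef_pos'])
a=snap('scene','s10');b=snap('top','t10');show(a,b)
for n,c in(('s',a),('t',b)):
    w=cloud(c);x,y,z=w[...,0],w[...,1],w[...,2]
    k=(x>560)&(x<660)&(y<-190)&(y>-262)&(z>72)&(z<88)
    q=w[k];d=np.linalg.svd(q[:,:2]-q[:,:2].mean(0))[2][0];t=(q[:,:2]-q[:,:2].mean(0))@d
    print(n,len(q),'bar c',(q[:,:2].mean(0)+d*(t.max()+t.min())/2).round(1),np.degrees(np.arctan(d[1]/d[0])).round(1),np.ptp(t).round(1))
f=lambda i,x,y,w,h:cv2.resize(i[y:y+h,x:x+w,::-1],(400,300),interpolation=cv2.INTER_CUBIC)
cv2.imwrite('pics/c10.png',np.vstack([np.hstack([f(a['pixels'],100,140,280,210),f(b['pixels'],220,140,240,180)]),np.hstack([f(a['pixels'],110,190,60,45),f(b['pixels'],380,170,48,36)])]))
```

```text
15.25 [-0.76579061  1.01932633  0.71609842] [ 451.61465541 -384.83472173  269.59611997]
s dark 10 [133.2 200.1] depth [ 611.5 -237.4   82.4] @45 [ 583.  -268.1   45. ] @81 [ 609.7 -238.8   81. ]
s dark 12 [128.8 207.9] depth [ 614.9 -260.5   45.3] @45 [ 614.2 -262.    45. ] @81 [ 639.5 -233.    81. ]
s dark 5 [145.6 208.4] depth [ 609.8 -204.7   56.7] @45 [ 599.8 -215.4   45. ] @81 [ 625.8 -188.4   81. ]
s dark 3 [145.  213.7] depth [ 619.5 -204.4   45. ] @45 [ 618.1 -205.6   45. ] @81 [ 643.3 -179.    81. ]
t dark 4 [411.5 189.5] depth [ 611.3 -266.6   41.6] @45 [ 610.8 -265.8   45. ] @81 [ 606.5 -255.6   81. ]
t dark 3 [394.7 190.7] depth [ 606.3 -203.6   65. ] @45 [ 608.5 -208.2   45. ] @81 [ 604.2 -199.3   81. ]
s 81 bar c [ 611.7 -226.7] -82.2 47.6
t 49 bar c [ 607.5 -224.6] -83.5 44.8
```

View pics/c10.png

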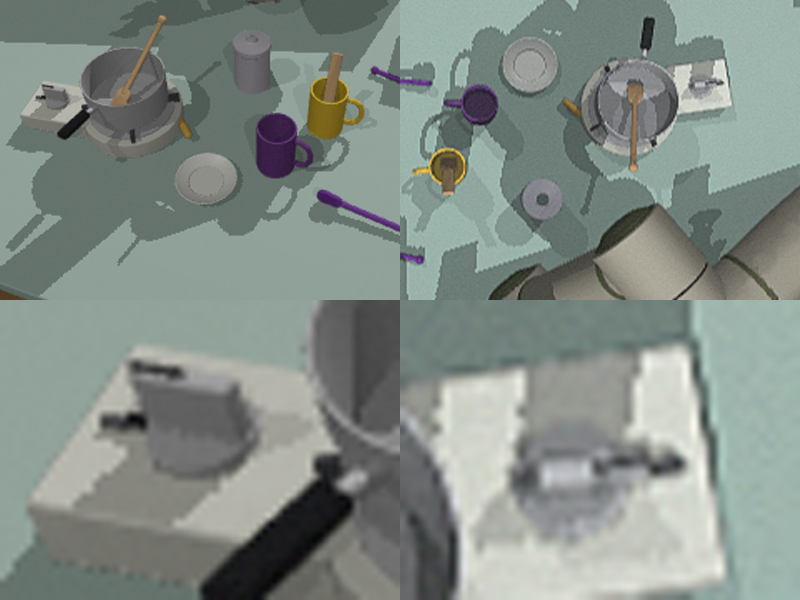

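The picture shows the pointer in line with the raised mark (lower-right panel, (620,463) to (675,462)). The bar is at −82° to −83.5°, and the mark is at −84°. The spoon leans in the pan and everything else stands in place, so I'm handing in.

```bash
python3 -c "
from rig import order
print(order.finish_job())"
```

```text
the job is handed in; nothing more can be done
None
```

The job is done and handed in at about 15 s of the 48 s allowed.

**Spoon:** I pulled it straight up out of the purple mug and turned its lean away from the knob. I lowered it bowl down until the tip touched the pan floor at about 6 N, then let go gently. The measured lean was 59° from vertical. The last picture shows it resting on the pan's rim.

**Knob:** I gripped the bar and turned it about 37° clockwise. Afterwards the two cameras put the bar at −82.2° and −83.5°, against about −84° for the mark, so it is within about 2°. In the picture the pointer lines up with the mark. I gripped the bar about 8 mm above the suggested height, with about 15 N of side force, but it turned fully.

**Everything else:** In the last picture the mugs, spatula, pan, canister and saucer all look to be standing where they were. I judged this by eye and did not measure them again. The robot was clear of everything at hand-in.

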